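Put the wire spools away in the bench cabinet

ROBOT

A 7-joint arm with a two-finger parallel gripper is mounted at the origin on the work surface. World frame = base frame: x ahead of the robot, y to its left, z up, the work surface at z = 0. Lengths are in m, angles in rad, forces in N, time in s.
With the tool pointing down it reaches from about 0.375 to 0.925 m from the base axis. Payload 3.1 kg.
Tool frame: the origin (TCP) lies midway between the tips of the shut fingers; the grasp point (between the pads) lies 19 mm behind it; z points along the fingers, x is the direction in which the jaws open and shut, and the axes are right-handed (so a half turn about z gives the same grasp; the last joint's range is limited). The gripper opens to 85 mm and grips with 20 to 120 N. Pads are 22 mm wide; open, the fingers measure 114 mm over their backs; the gripper's body (76 mm by 85 mm) begins 54 mm behind the grasp point. The pads swing forward as they close: fully open they stand 13 mm farther back than shut.
Start: joints at [-1.24, 0.383, 0.044, 1.598, -0.018, 1.161, -0.05], TCP at [0.27, 0.591, 0.231] pointing down, gripper open.
Joint ranges: [-2.61, 2.61], [-0.41, 2.15], [-1.48, 1.57], [0, 2.5], [-1.57, 4.71], [0.05, 1.97], [-2.85, 2.85]. Speed limits (rad/s): [2.79, 2.79, 3.14, 3.14, 3.14, 3.14, 3.14].

INTERFACE

Orientations are given as a 3x3 rotation matrix whose columns are the frame's x, y, z axes.
In Python, from station import ctrl gives the robot as it stands. The module is installed in compiled form; this text tells all that it offers. Calls block until the motion is done:
- ctrl.goto(position, orientation): joint-space move of the TCP to a pose.
- ctrl.line_to(position, velocity=0.15, attitude=None, contact_N=None): straight line of the TCP; attitude=None keeps the orientation; velocity is the mean speed in m/s. With contact_N (N) it stops when the force on the tool has changed by that much, and returns True; else False.
- ctrl.set_joints(angles): joint-space move.
- ctrl.set_gripper(opening, strength=None): finger opening in m; strength is the grip in N (None keeps the last); returns when the fingers have stopped.
- ctrl.pause(seconds).
- ctrl.ik(position, orientation): joint angles nearest the present ones, or None.
- ctrl.observe(): the state.
- ctrl.get_image(name): name is "side" or "top"; returns (picture, depth): 480x640x3 uint8, red, green, blue; 480x640 float32, m along the optical axis (not along the pixel's ray), 0 where there is no reading.
- ctrl.get_calibration(name): a dict with "fov_y" (degrees; the focal length in pixels is half the picture's height over the tangent of half this angle, whatever the lens; pixels are square), "cx", "cy" (the principal point, pixels), "pose" (4x4, takes a point from camera to world coordinates). Camera axes: x right, y down, z forward; pixel columns grow to the right and rows downward; lengths in m; the calibration is good to about 2 mm. A picture is of the moment at which its call begins. get_calibration takes no time and is no camera call.
A pose or a line that the arm cannot do raises ctrl.IKError and nothing moves.
- ctrl.sign_off(): hands the job in, once; it reports no verdict.
Trained networks look in the newest picture that a camera, given by its name, has taken for a name from the list of things; names that differ only in an ending like _2 or _b are one class to them, and where a whole thing is asked for, a point or a joint stands for the part that bears it (a point fixed in the world has none). Each returns a list of dicts, best first, with "p" (0 to 1); they miss things now and then, are a little off and sometimes report something else, mostly with a low value. They report only what shows in the picture. A call takes as long as a camera call. They do not tell look-alikes from the thing itself.
- ctrl.spot_in(target, camera): "uv" ([column, row] in pixels, amid what is visible of it).
- ctrl.silhouettes(target, camera): "mask" (480x640 bool, what is visible of it) and "uv" ([column, row] in pixels, amid what is visible of it).
- ctrl.mark_of(target, camera): "uv" ([column, row] in pixels: a listed point, or the origin of a listed thing).
The state is a dict: "clock": time; "joints": joint angles; "dq": joint speeds; "joint_torque": joint torques, N m; "tool_pos": TCP position; "eef_rot": TCP orientation; "wrist_force": force on the tool from outside, world axes, zero at the start; "wrist_torque": the same for the moment, N m; "finger_gap": finger opening in m.
Only numpy, scipy, OpenCV 4.12 (cv2) and the standard library are available. Lean on these libraries where they do the work, as an engineer would, in place of code of your own. Each camera call takes 0.05 s, during which the arm holds its last target. There are 200 camera calls.

TASK

Put the wire spools away: lift the red lever of the cabinet's bolt out of the locked notch, shift it across and drop it into the open notch, then draw the spool deck straight and level out to its stop without forcing it. Stand every spool that is on the bench fully down on a spindle of its own, push the deck fully home again and put the lever back down in the locked notch. Leave the tape, the burr box and the file where they lie.

Things in the scene. Friction and masses are not known exactly. Their poses are not given: they have to be found in the camera images.
- cabinet: Low fixed cabinet, clear sides and roof on a grey base, 320 mm deep, 140 wide, 97 high. Origin: middle of its open mouth, bench level. +x runs into it (the deck draws out along -x, roughly to the robot's left), z up; the bolt bracket is on the -y side, nearer the robot. The deck's channel leaves 1.5 mm play on either side and 1.8 mm under the lips.
- deck: Loose plywood deck 395 x 120 x 12 mm, 0.45 kg, waxed channel. Origin: middle of front edge, underside; +x to its tail, z up. Home: origin at x -85, z 12 mm in the cabinet frame, its rim (77-85 mm behind the front edge, 26 high) against the mouth's stops. Drawn out it stops at x -310; 85 mm of tail in the channel carries it, the front sags 2-9 mm: level it by the handle before pushing back.
- handle (a point): Middle of the deck's black pull handle: upright block 14 mm thick along the deck, 70 wide across it, 48 high on the deck's top, 10-24 mm behind the front edge. This point is 12 mm below its top, 60 mm above the bench when home. 53 mm are free behind it before the rim.
- spindle0 (a point): Point on the front spindle's axis 25 mm above the deck's top, where the centre of a seated spool comes; 127 mm behind the deck's front edge. Each spindle is 12 mm thick, 42 mm high with a round top (66 mm above the bench on a level deck). The spindles stand 70 mm apart.
- spindle1 (a point): The same point on the middle spindle.
- spindle2 (a point): The same point on the rear spindle, 43 mm outside the mouth when the deck is drawn fully out.
- bolt (a joint): Bolt position, m: 0 = locked (its steel bar stands 3 mm in front of the deck's rim and blocks it), 0.045 = open. Opening moves it and the lever along the cabinet's -y, 1 N friction.
- lift (a joint): Lift of the lever on the bolt, m: 0 = down in a notch, 0.022 = top. Its 8 mm stem sits in a gate plate with two notches 12 mm wide, 45 mm apart, a 14 mm high tooth between them: lift it 16 to 20 mm, shift it, let it down. Weight and spring press it down with 2 to 3 N.
- grip (a point): On the lever's red upright grip, 16 mm below its top: a paddle 14 mm thick along the cabinet's y (pinch it that way), 20 along its x, 62 high; 12 mm clear of the gate plate behind it (plate top 88 mm above the bench). Locked and down, it is at (-58, -85, 92) mm in the cabinet's frame.
- spool_a: Spool with white flanges and silver wire, standing upright: 60 mm in diameter, 50 mm high, with an 18 mm bore right through, about 0.15 kg; either end may be up. Origin: its centre, 25 mm above its foot; z is its axis. May be absent.
- spool_b: The same spool with black flanges and brass wire. May be absent.
- spool_c: The same spool with blue flanges and copper wire. May be absent.
- tape: Roll of cream masking tape lying flat, 96 mm across, 25 mm high; not part of the job. Origin: centre of its underside.
- burr_box: Open white box of burrs, 130 x 90 x 50 mm; not part of the job. Origin: centre of its underside.
- file: Hand file with a wooden handle lying on the bench between the robot and the cabinet, 275 mm long, 26 mm high; not part of the job. Origin: on its underside, 100 mm from the blade's end.
Things that resemble listed ones, but are neither listed nor needed, are in the scene too. There is more than one size of the spool_c; the job needs the largest.

How it is judged:
On the way, in this order (a step that is already met when the one before it is completed fails the run):
1. the lever is lifted across and down in the open notch (value of joint bolt above 0.04 m and value of joint lift below 0.004 m), for 0.2 s.
2. the deck is drawn out to its stop (x of deck in the frame of cabinet below -0.295 m), for 0.2 s.
3. every spool stands fully down on a spindle of the drawn-out deck (x of deck in the frame of cabinet below -0.295 m and ((distance between spool_a and spindle0 below 0.007 m and angle between the z axis of spool_a and the z axis of deck, either way round below 0.08 rad) or (distance between spool_a and spindle1 below 0.007 m and angle between the z axis of spool_a and the z axis of deck, either way round below 0.08 rad) or (distance between spool_a and spindle2 below 0.007 m and angle between the z axis of spool_a and the z axis of deck, either way round below 0.08 rad)) and ((distance between spool_b and spindle0 below 0.007 m and angle between the z axis of spool_b and the z axis of deck, either way round below 0.08 rad) or (distance between spool_b and spindle1 below 0.007 m and angle between the z axis of spool_b and the z axis of deck, either way round below 0.08 rad) or (distance between spool_b and spindle2 below 0.007 m and angle between the z axis of spool_b and the z axis of deck, either way round below 0.08 rad)) and ((distance between spool_c and spindle0 below 0.007 m and angle between the z axis of spool_c and the z axis of deck, either way round below 0.08 rad) or (distance between spool_c and spindle1 below 0.007 m and angle between the z axis of spool_c and the z axis of deck, either way round below 0.08 rad) or (distance between spool_c and spindle2 below 0.007 m and angle between the z axis of spool_c and the z axis of deck, either way round below 0.08 rad))), for 0.3 s.
4. the deck is pushed fully home with the spools on it (x of deck in the frame of cabinet above -0.089 m and ((distance between spool_a and spindle0 below 0.007 m and angle between the z axis of spool_a and the z axis of deck, either way round below 0.08 rad) or (distance between spool_a and spindle1 below 0.007 m and angle between the z axis of spool_a and the z axis of deck, either way round below 0.08 rad) or (distance between spool_a and spindle2 below 0.007 m and angle between the z axis of spool_a and the z axis of deck, either way round below 0.08 rad)) and ((distance between spool_b and spindle0 below 0.007 m and angle between the z axis of spool_b and the z axis of deck, either way round below 0.08 rad) or (distance between spool_b and spindle1 below 0.007 m and angle between the z axis of spool_b and the z axis of deck, either way round below 0.08 rad) or (distance between spool_b and spindle2 below 0.007 m and angle between the z axis of spool_b and the z axis of deck, either way round below 0.08 rad)) and ((distance between spool_c and spindle0 below 0.007 m and angle between the z axis of spool_c and the z axis of deck, either way round below 0.08 rad) or (distance between spool_c and spindle1 below 0.007 m and angle between the z axis of spool_c and the z axis of deck, either way round below 0.08 rad) or (distance between spool_c and spindle2 below 0.007 m and angle between the z axis of spool_c and the z axis of deck, either way round below 0.08 rad))), for 0.2 s.
At the end, for the whole second after the job is handed in: Every spool present stands fully down on a spindle (its centre within 7 mm of its seated place, square to the deck within 4.5 degrees), the deck is home to within 4 mm, and the lever is back down in the locked notch (bolt within 5 mm of 0, lift under 4 mm), all at rest (all of step 4 and value of joint bolt below 0.005 m and value of joint lift below 0.004 m and linear speed of deck below 0.02 m/s); the robot touches nothing.
It fails at once if the deck is forced: over 200 N between deck and cabinet or bolt (contact force between deck and cabinet above 200 N).
It fails at once if the deck is tipped by more than 3 degrees (angle between deck's own z axis and vertical above 0.05 rad).
It fails at once if the tape is moved by more than 25 mm (distance of tape from where it was at the start of the episode above 0.025 m).
It fails at once if the burr box is moved by more than 25 mm (distance of burr_box from where it was at the start of the episode above 0.025 m).
It fails at once if the file is moved by more than 25 mm (distance of file from where it was at the start of the episode above 0.025 m).
Of spool_a, spool_b, spool_c only 2 to 3 are there at a start; the rules pass over those that are not, and their reading is None.
At some moment in a run one of spool_a, spool_b, spool_c may be knocked a few centimetres aside while the robot is not near it.
Once in a run the grip may slacken for a moment while it holds something.
It also fails if it takes over 200 s, if anything falls off the work surface, if the arm or the gripper's body presses on something with over 40 N, if the wrist force passes 120 N, or if a joint passes its speed limit or range.

## Working session

There is one attempt and no reset: what is moved stays moved. The work goes in short steps, each a Python script; the robot and the scene stay as the last script left them, time stands still between calls to the robot, and variables do not carry over. Pictures are saved under pics/ and viewed, about 12 in all and at most 16, crops included, and the job is handed in when it is done.

```bash
mkdir -p pics
cat > h.py <<'E'
import numpy as np, cv2
from station import ctrl
def cal(n):
    c=ctrl.get_calibration(n); f=240/np.tan(np.radians(c['fov_y'])/2); return f,c['cx'],c['cy'],np.array(c['pose'])
def ray(n,uv):
    f,cx,cy,T=cal(n); d=T[:3,:3]@np.array([(uv[0]-cx)/f,(uv[1]-cy)/f,1]); return T[:3,3],d
def atz(n,uv,z):
    o,d=ray(n,uv); return o+d*(z-o[2])/d[2]
def cloud(n,depth):
    f,cx,cy,T=cal(n); v,u=np.mgrid[:480,:640]
    P=np.stack([(u-cx)/f*depth,(v-cy)/f*depth,depth],-1)@T[:3,:3].T+T[:3,3]; P[depth<=0]=np.nan; return P
def proj(n,p):
    f,cx,cy,T=cal(n); q=T[:3,:3].T@(np.asarray(p)-T[:3,3]); return np.array([cx+f*q[0]/q[2],cy+f*q[1]/q[2]])
def save(name,img,crop=None,s=1):
    if crop: x0,y0,x1,y1=crop; img=img[y0:y1,x0:x1]
    cv2.imwrite('pics/'+name,cv2.resize(img[...,::-1],None,fx=s,fy=s,interpolation=cv2.INTER_CUBIC))
E
python3 - <<'E'
from h import *
np.set_printoptions(precision=4,suppress=True)
for n in('top','side'):
    im,d=ctrl.get_image(n); save(n+'0.png',im); np.save(n+'0.npy',d); np.save(n+'0i.npy',im)
    f,cx,cy,T=cal(n); print(n,f,cx,cy); print(T)
    P=cloud(n,d)
    for t in['cabinet','deck','handle','spindle0','spindle1','spindle2','grip','spool_a','spool_b','spool_c','tape','burr_box','file']:
        for r in ctrl.mark_of(t,n)[:5]:
            u,v=np.clip(np.round(r['uv']).astype(int),0,[639,479]); print(n,t,round(r['p'],2),np.round(r['uv'],1),P[v,u])
print(ctrl.observe()['clock'])
E
```

```text
top 455.6681151016164 322.96960388620454 236.40354856995285
[[-0.0112 -0.9919  0.1262  0.3683]
 [-0.9998  0.009  -0.0175  0.0423]
 [ 0.0163 -0.1264 -0.9919  1.0521]
 [ 0.      0.      0.      1.    ]]
top cabinet 0.81 [369.5 182.7] [ 0.6161 -0.0828  0.0502]
top cabinet 0.72 [507.1 277.3] [ 0.4032 -0.3991  0.0061]
top deck 0.73 [335.1 176.3] [ 0.6406 -0.0054  0.0207]
top handle 0.59 [342.2 176.6] [ 0.6249 -0.0185  0.0712]
top handle 0.22 [280.5 264.8] [ 0.4367  0.1237 -0.0018]
top spindle0 0.54 [190.9 200.3] [0.5804 0.3181 0.0492]
top spindle1 0.54 [190.9 200.3] [0.5804 0.3181 0.0492]
top spindle2 0.54 [190.9 200.3] [0.5804 0.3181 0.0492]
top grip 0.68 [343.1 207.5] [ 0.5486 -0.0174  0.1063]
top spool_a 0.91 [191.1 202. ] [0.5757 0.3179 0.0498]
top spool_a 0.85 [218.9 272.6] [0.4194 0.2625 0.0041]
top spool_a 0.8 [226.  328.8] [0.2939 0.2431 0.0118]
top spool_a 0.78 [172.1 255.9] [0.4595 0.371  0.0031]
top spool_a 0.65 [284.7 268.2] [0.4266 0.1087 0.0508]
top spool_b 0.91 [191.1 202. ] [0.5757 0.3179 0.0498]
top spool_b 0.85 [218.9 272.6] [0.4194 0.2625 0.0041]
top spool_b 0.8 [226.  
[... 1458 characters left out ...]
294.9 239.3] [0.4224 0.0926 0.0472]
side spool_b 0.71 [272.1 224.8] [0.4047 0.2351 0.0221]
side spool_b 0.68 [238.7 233.5] [0.3041 0.2187 0.0244]
side spool_b 0.54 [318.8 203.5] [0.5811 0.3048 0.0229]
side spool_b 0.45 [275.4 206. ] [0.4501 0.3438 0.025 ]
side spool_c 0.88 [294.9 239.3] [0.4224 0.0926 0.0472]
side spool_c 0.71 [272.1 224.8] [0.4047 0.2351 0.0221]
side spool_c 0.68 [238.7 233.5] [0.3041 0.2187 0.0244]
side spool_c 0.54 [318.8 203.5] [0.5811 0.3048 0.0229]
side spool_c 0.45 [275.4 206. ] [0.4501 0.3438 0.025 ]
side tape 0.82 [232.  207.3] [0.3287 0.3999 0.021 ]
side burr_box 0.97 [390.9 394.4] [ 0.4053 -0.4197  0.0138]
side file 0.59 [313.4 316.1] [ 0.3657 -0.1638  0.005 ]
1.4
```

View pics/top0.png

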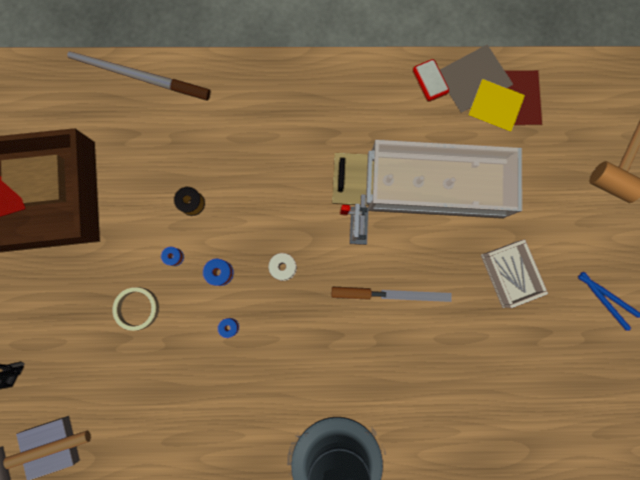

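View pics/side0.png

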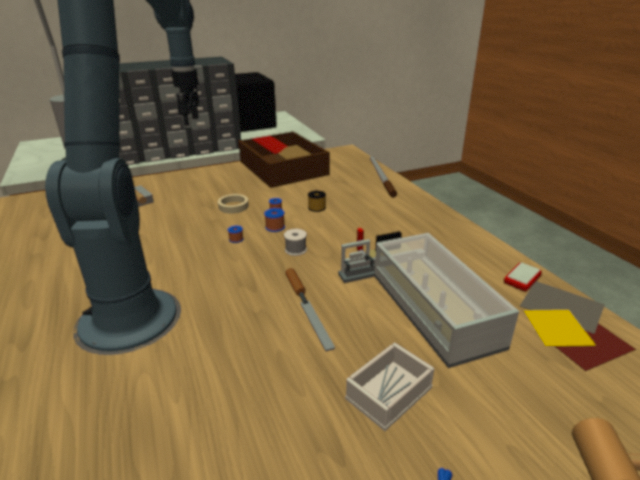

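The top view shows the cabinet at right, with its mouth near (370,180), the handle at (341,175) and the red lever at (345,209). The spools are black (188,201), white (282,266) and blue in three places: (217,272) large, (172,256) and (228,328) small. The large blue one should be spool_c. I'll check this by size and with a crop.

```bash
cat >> h.py <<'E'
def fitcyl(P,guess,ztop=0.05,R=0.030,rad=0.045):
    """centre of a spool from the points of its top face: min enclosing circle, radius"""
    m=(np.abs(P[...,2]-ztop)<.008)&(np.hypot(P[...,0]-guess[0],P[...,1]-guess[1])<rad)
    q=P[m][:,:2]; (c,r)=cv2.minEnclosingCircle((q*1000).astype(np.float32)); return np.array(c)/1000,r/1000,m.sum(),np.nanmedian(P[m][:,2])
E
python3 - <<'E'
from h import *
np.set_printoptions(precision=4,suppress=True)
d=np.load('top0.npy'); im=np.load('top0i.npy'); P=cloud('top',d)
for n,uv in dict(black=(188,201),blue=(217,272),blue_s1=(172,256),blue_s2=(228,328),white=(282,266)).items():
    for z in(.05,.03,.04):
        p=atz('top',uv,z)
        c,r,k,zz=fitcyl(P,p,z); print(n,z,c,r,k,zz)
x,y,z=P[...,0],P[...,1],P[...,2]
# cabinet walls/roof
m=(z>.085)&(z<.105)&(x>.5)&(x<.75)&(y<-.06)&(y>-.5)
r=cv2.minAreaRect((P[m][:,:2]*1000).astype(np.float32)); print('cab',m.sum(),r, cv2.boxPoints(r))
# handle top
hsv=cv2.cvtColor(im,cv2.COLOR_RGB2HSV)
m=(z>.06)&(z<.08)&(np.abs(x-.64)<.06)&(np.abs(y+.016)<.03); m&=hsv[...,2]<60
r=cv2.minAreaRect((P[m][:,:2]*1000).astype(np.float32)); print('handle',m.sum(),r,np.nanmean(P[m],0))
# red lever
m=(hsv[...,1]>150)&((hsv[...,0]<8)|(hsv[...,0]>172))&(np.abs(x-.55)<.06)&(np.abs(y+.02)<.05)
print('red',m.sum(),np.nanmedian(P[m],0),P[m][:,2].max()); mm=m&(z>.1); print(np.nanmean(P[mm],0),mm.sum())
print('red px',np.argwhere(m).mean(0)[::-1])
save('c1.png',im,(140,130,380,345),3.3)
E
```

```text
black 0.05 [0.5831 0.3294] 0.03012641143798828 512 0.04949188323257503
black 0.03 [0.5783 0.3241] 0.027187492370605467 72 0.03108869382370627
black 0.04 [0.5832 0.3297] 0.029965227127075195 148 0.04637938822265231
blue 0.05 [0.4207 0.2607] 0.029971521377563478 537 0.0496865580128758
blue 0.03 [0.4166 0.2472] 0.023496519088745116 42 0.029349080976000086
blue 0.04 [0.4208 0.261 ] 0.02965118408203125 134 0.04706738288918588
blue_s1 0.05 [0. 0.] 0.0 0 nan
blue_s1 0.03 [0.458  0.3667] 0.02131923484802246 260 0.03488128039589977
blue_s1 0.04 [0.458  0.3667] 0.02131923484802246 251 0.035246546980485904
blue_s2 0.05 [0. 0.] 0.0 0 nan
blue_s2 0.03 [0.2987 0.2383] 0.02130631446838379 266 0.034685606107821565
blue_s2 0.04 [0.2982 0.2379] 0.0209693489074707 253 0.03502214717464147
white 0.05 [0.4309 0.1168] 0.029832365036010743 524 0.04953658488577528
white 0.03 [0.4336 0.1224] 0.006601476192474366 7 0.029619892315227547
white 0.04 [0.4312 0.1174] 0.029632442474365233 103 0.04716207168706399
cab 9401 ((621.7443237304688, -244.2245635986328), (319.9335021972656, 142.36972045898438), 86.28568267822266) [[ 540.3461 -399.2438]
 [ 682.4167 -408.4668]
 [ 703.1426  -89.2053]
 [ 561.0719  -79.9823]]
handle 173 ((635.0943603515625, -17.04693031311035), (12.40753173828125, 67.58405303955078), 85.67303466796875) [ 0.6337 -0.0169  0.0709]
red 81 [ 0.5466 -0.0216  0.1055] 0.10972536940079836
[ 0.5495 -0.0217  0.1067] 53
red px [344.8889 209.0494]
  return np.nanmean(a, axis, out=out, keepdims=keepdims)
```

View pics/c1.png

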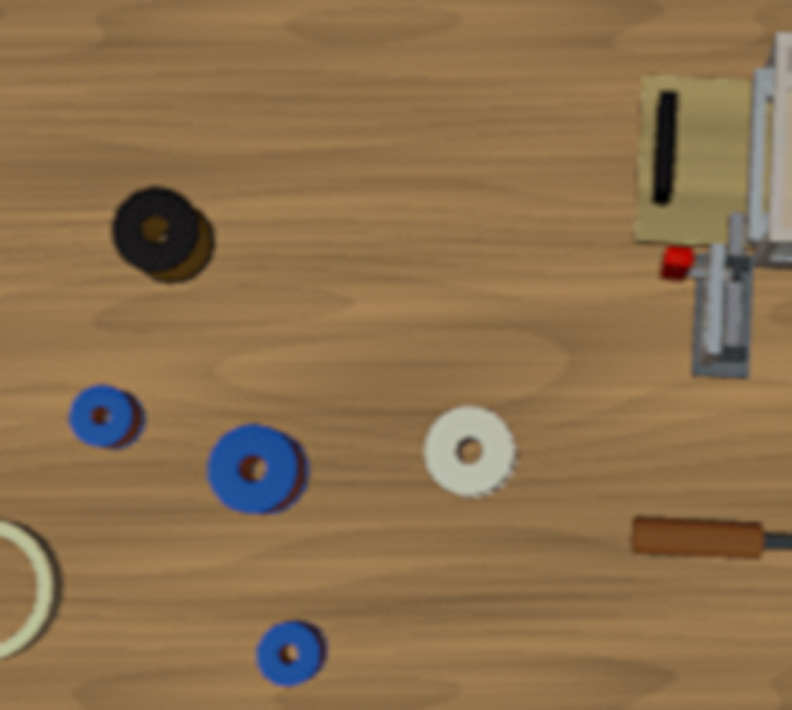

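Measured sizes: the blue spool at (217,272) is 60 mm across and 50 mm high, so it is spool_c. The two small blues at (172,256) and (228,328) are 42 mm across and 35 mm high, so they are look-alikes. The cabinet rectangle fits 320 x 142 mm, and the handle and grip agree with it to within 2 mm. Next is the lever.

```bash
cat >> h.py <<'E'
yaw=np.radians(86.2); ex=np.array([-np.cos(yaw),-np.sin(yaw),0]); ey=np.array([-ex[1],ex[0],0]); O=np.array([.6312,-.0847,0])
def W(x,y,z): return O+ex*x+ey*y+np.array([0,0,z])
def R(xd):
    xd=np.asarray(xd,float); z=np.array([0,0,-1.]); return np.stack([xd,np.cross(z,xd),z],1)
def Rb(xd,p):
    """of the two half turns the one with the smaller last joint"""
    c=[(abs(q[6]),s) for s in(1,-1) if (q:=ctrl.ik(p,R(s*np.asarray(xd)))) is not None]
    return R(min(c)[1]*np.asarray(xd))
def st(t=''):
    o=ctrl.observe(); print(t,'t',round(o['clock'],1),'p',np.round(o['tool_pos'],4),'F',np.round(o['wrist_force'],1),'gap',round(o['finger_gap'],4)); return o
E
python3 - <<'E'
from h import *
g=W(-58,-85,0)*0+W(-.058,-.085,.073)
r=Rb(ey,g); print(np.round(r,3),ctrl.ik(g,r))
ctrl.goto(g+[0,0,.12],r); ctrl.set_gripper(.05,30); st('above')
print(ctrl.line_to(g,.12,contact_N=6)); st('at')
ctrl.set_gripper(0,30); st('grip')
ctrl.line_to(g+[0,0,.018],.05); st('lift')
ctrl.line_to(g+[0,0,.018]-ey*.045,.05); st('shift')
ctrl.line_to(g+[0,0,.001]-ey*.045,.05,contact_N=12); st('down')
im,d=ctrl.get_image('side'); save('lev1.png',im,(300,190,460,310),4.5)
E
```

```text
[[ 0.998 -0.066  0.   ]
 [-0.066 -0.998  0.   ]
 [ 0.    -0.    -1.   ]] [-0.54435842  0.45798164  0.60812868  1.98052993 -0.35657443  0.80910329
  0.1991143 ]
above t 4.2 p [ 0.5502 -0.0211  0.193 ] F [-0.9  1.1  0.1] gap 0.0498
False
at t 5.4 p [ 0.5511 -0.0213  0.0738] F [ 0.4  0.4 -0.5] gap 0.05
grip t 5.8 p [ 0.5508 -0.0211  0.0736] F [-0.1 -0.4  2.7] gap 0.0136
lift t 6.3 p [ 0.5499 -0.021   0.091 ] F [ 0.3 -0.5 -2.5] gap 0.0136
shift t 7.4 p [ 0.5061 -0.0183  0.0913] F [ 2.7  0.  -2.3] gap 0.0137
down t 7.8 p [ 0.5061 -0.0183  0.0738] F [ 4.3 -0.2 -2. ] gap 0.0137
```

View pics/lev1.png

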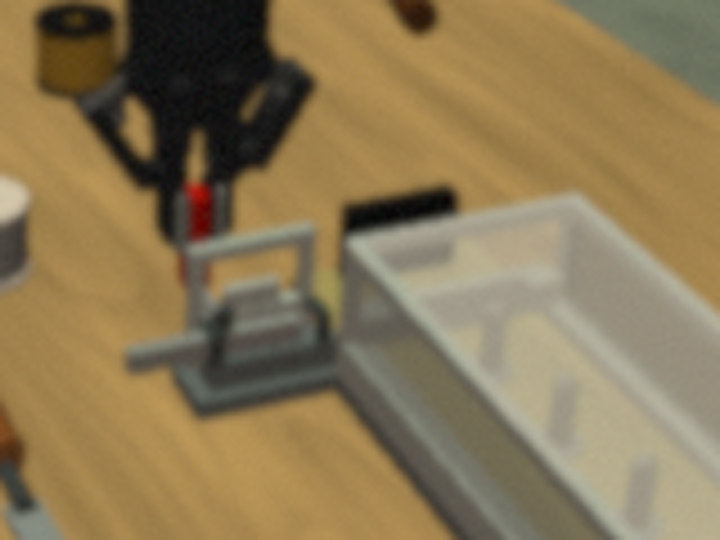

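The bolt bar has been drawn out of the deck's path, with the lever at the outer end of the gate and at its starting height. I'll release it and check it by depth, then grasp the handle and draw the deck.

```bash
cat >> h.py <<'E'
def red(n='top'):
    im,d=ctrl.get_image(n); P=cloud(n,d); h=cv2.cvtColor(im,cv2.COLOR_RGB2HSV)
    m=(h[...,1]>150)&((h[...,0]<8)|(h[...,0]>172))&(np.abs(P[...,0]-.53)<.08)&(np.abs(P[...,1]+.02)<.05)&(P[...,2]>.09)
    c=np.nanmean(P[m],0); r=c-O; return np.round([r@ex,r@ey,np.nanpercentile(P[m][:,2],90)],4),m.sum()
E
python3 - <<'E'
from h import *
ctrl.set_gripper(.045); st('rel')
p=ctrl.observe()['tool_pos']; ctrl.line_to(p+[0,0,.13],.2)
h=W(-.068,0,.041); r=Rb(ex,h)
ctrl.goto(h+[0,0,.11],r); ctrl.set_gripper(.05,25)
print('red top, cab frame (was -.058,-.085 ; now expect y -.130)',red())
print(ctrl.line_to(h,.12,contact_N=6)); st('at')
ctrl.set_gripper(0,25); o=st('grip'); 
q=np.array(o['tool_pos']); print(o['joints'])
for i in range(1,6):
    c=ctrl.line_to(q-ex*.04*i,.06,contact_N=12); o=st('draw %s'%c)
    if c: break
E
```

```text
rel t 8.3 p [ 0.5045 -0.0182  0.0737] F [-0.3  0.4  0.3] gap 0.0447
red top, cab frame (was -.058,-.085 ; now expect y -.130) (array([-0.0579, -0.1311,  0.1093]), np.int64(63))
False
at t 11.6 p [ 0.6366 -0.0171  0.0419] F [ 0.8 -0.5 -0. ] gap 0.0499
grip t 12.0 p [ 0.6365 -0.017   0.042 ] F [ 0.1 -0.5  4.1] gap 0.0137
[-0.62388743  0.72422892  0.78514987  1.78371464 -0.6379904   0.90528254
 -1.18989872]
draw False t 12.8 p [0.6394 0.0256 0.0419] F [-0.   2.5  1.7] gap 0.0133
draw False t 13.7 p [0.6419 0.0646 0.042 ] F [-0.8  1.5  1. ] gap 0.0136
draw False t 14.5 p [0.6445 0.1039 0.042 ] F [ 0.5  0.8 -0.4] gap 0.0139
draw False t 15.3 p [0.6471 0.1435 0.042 ] F [ 0.2  0.4 -1.1] gap 0.0139
draw False t 16.1 p [0.6498 0.1832 0.042 ] F [-0.1  0.6 -1.7] gap 0.0138
```

Run:
```python
from h import *
q=np.array(ctrl.observe()['tool_pos'])
print(ctrl.line_to(q-ex*.033,.03,contact_N=8)); o=st('end'); print('deck x',(np.array(o['tool_pos'])-O)@ex-.017)
ctrl.set_gripper(.05); ctrl.pause(.3); st('rel'); p=np.array(ctrl.observe()['tool_pos']); ctrl.line_to(p+[0,0,.15],.2)
ctrl.goto([.45,.38,.25],Rb(ey,np.array([.45,.38,.25]))); 
ctrl.set_joints(ctrl.ik([.40,.48,.25],ctrl.observe()['eef_rot']) if ctrl.ik([.40,.48,.25],ctrl.observe()['eef_rot']) is not None else ctrl.observe()['joints'])
im,d=ctrl.get_image('top'); np.save('t2.npy',d); np.save('t2i.npy',im); save('t2.png',im)
P=cloud('top',d)
for t in('handle','spindle0','spindle1','spindle2'):
    for r in ctrl.mark_of(t,'top')[:2]: 
        w=atz('top',r['uv'],.049 if t!='handle' else .056); print(t,round(r['p'],2),np.round(r['uv'],1),np.round(w,4),'cab',np.round([(w-O)@ex,(w-O)@ey],4))
x,y,z=P[...,0],P[...,1],P[...,2]; hsv=cv2.cvtColor(im,cv2.COLOR_RGB2HSV)
m=(z>.05)&(z<.08)&(np.abs(x-.65)<.06)&(np.abs(y-.208)<.03)&(hsv[...,2]<60)
r=cv2.minAreaRect((P[m][:,:2]*1000).astype(np.float32)); print('handle',r,np.nanmedian(P[m],0),(np.array([*r[0],0])/1000-O)@np.stack([ex,ey],1))
for n,g in dict(b=(.5831,.3294),c=(.4207,.2607),a=(.4309,.1168)).items(): print(n,fitcyl(P,g))
st()
```

```text
True
end t 17.0 p [0.65   0.2068 0.0402] F [ 0.1 -0.1 -1.9] gap 0.0134
deck x -0.30906972319345377
rel t 17.7 p [0.6492 0.2054 0.0395] F [0.6 0.8 0.3] gap 0.0499
handle 0.83 [241.4 171.6] [0.6428 0.2057 0.056 ] cab [-0.2905 -0.0076]
handle 0.69 [367.9 183.6] [ 0.6133 -0.0773  0.056 ] cab [-0.0062 -0.0183]
spindle0 0.96 [322.1 175.1] [0.6354 0.025  0.049 ] cab [-0.1097 -0.003 ]
spindle0 0.88 [352.2 175.9] [ 0.6331 -0.043   0.049 ] cab [-0.0417 -0.0008]
spindle1 0.96 [322.1 175.1] [0.6354 0.025  0.049 ] cab [-0.1097 -0.003 ]
spindle1 0.88 [352.2 175.9] [ 0.6331 -0.043   0.049 ] cab [-0.0417 -0.0008]
spindle2 0.96 [322.1 175.1] [0.6354 0.025  0.049 ] cab [-0.1097 -0.003 ]
spindle2 0.88 [352.2 175.9] [ 0.6331 -0.043   0.049 ] cab [-0.0417 -0.0008]
handle ((647.70849609375, 206.4363555908203), (11.913491249084473, 66.84542846679688), 87.1794204711914) [0.64660044 0.20522589 0.06396609] [-0.29159037 -0.00282254]
b (array([0.58294257, 0.3295867 ]), 0.029926300048828125, np.int64(514), np.float64(0.04963893468359004))
c (array([0.42048254, 0.26091312]), 0.029863479614257813, np.int64(535), np.float64(0.0495463928137867))
a (array([0.43097775, 0.11698103]), 0.0296530647277832, np.int64(524), np.float64(0.04954484613676846))
 t 20.4 p [0.4019 0.478  0.2501] F [ 0.4 -0.3 -0.1] gap 0.0502
```

View pics/t2.png

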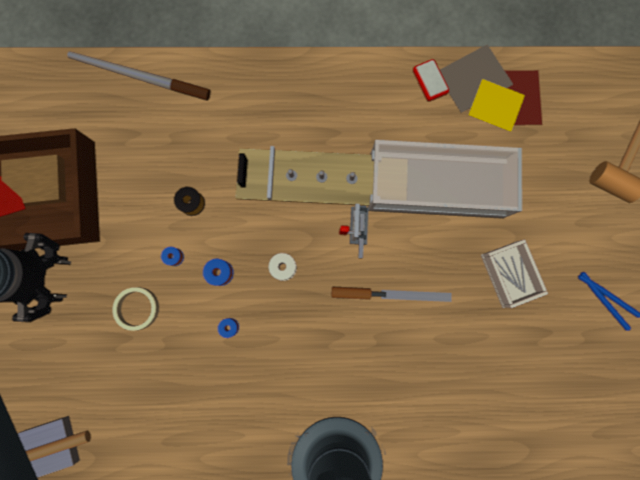

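The deck is out, with the handle at (242,171) and spindles at (291,175), (322,176) and (352,177). All three spools are where they were. The handle sits slightly off the cabinet axis, so I'll fit the deck pose from the spindle tips in both views.

```bash
cat >> h.py <<'E'
def tips(P,lo=.048):
    out=[]
    for x in(-.183,-.113,-.043):
        c=W(x,-.002,0)
        m=(np.hypot(P[...,0]-c[0],P[...,1]-c[1])<.016)&(P[...,2]>lo)&(P[...,2]<.072)
        if m.sum()<4: out.append(None); continue
        q=P[m]; q=q[q[:,2]>np.nanpercentile(q[:,2],95)-.007]; out.append(np.r_[q.mean(0),len(q),q[:,2].max()])
    return out
E
python3 - <<'E'
from h import *
np.set_printoptions(precision=4,suppress=True)
P=cloud('top',np.load('t2.npy'))
def show(n,T):
    for t in T:
        if t is not None: print(n,t,'cab',np.round([(t[:3]-O)@ex,(t[:3]-O)@ey],4))
show('top',tips(P))
im,d=ctrl.get_image('side'); show('side',tips(cloud('side',d)))
for r in ctrl.mark_of('spindle1','side')[:3]+ctrl.mark_of('handle','side')[:1]:
    w=atz('side',r['uv'],.047); print('side net',round(r['p'],2),np.round(r['uv']),np.round([(w-O)@ex,(w-O)@ey],4))
im2=np.load('t2i.npy'); z=P[...,2]
m=(z>.038)&(z<.06)&(np.abs((P-O)@ex+.228)<.025)&(np.abs((P-O)@ey)<.08)
q=P[m]; 
r=cv2.minAreaRect((q[:,:2]*1000).astype(np.float32)); c=np.array([*r[0],0])/1000-O; print('rim',m.sum(),r,c@ex,c@ey,np.nanmedian(q[:,2]))
E
```

```text
top [ 0.6421  0.0977  0.0594 21.      0.0631] cab [-0.1827 -0.0012]
top [ 0.6376  0.0279  0.0607 21.      0.0653] cab [-0.1128 -0.0011]
top [ 0.6338 -0.0413  0.0623 22.      0.0664] cab [-0.0435 -0.0003]
side [ 0.6403  0.0948  0.0562 14.      0.0595] cab [-0.1798 -0.0028]
side [ 0.6359  0.0249  0.0586 14.      0.0626] cab [-0.1097 -0.0025]
side net 0.76 [382. 235.] [-0.1028  0.0009]
side net 0.62 [393. 244.] [-0.051  0.006]
side net 0.75 [352. 206.] [-0.2907 -0.0043]
rim 203 ((646.0048217773438, 143.64801025390625), (8.518138885498047, 120.13260650634766), 86.51342010498047) -0.22882715319682717 -0.00036124038086984833 0.04406913975993998
```

```bash
cat >> h.py <<'E'
SP={0:(-.183,-.0005),1:(-.113,-.0005),2:(-.043,0)}
def find(guess,z=.05):
    im,d=ctrl.get_image('top'); return fitcyl(cloud('top',d),guess,z,rad=.06)
def move_spool(guess,k,tz=.012,view=True):
    c,r,n,z=find(guess); print('found',c,round(r,4),n,round(z,4))
    if not(.027<r<.034 and n>300): print('suspect'); return False
    p=np.array([*c,tz]); r=Rb(ey,p); up=[0,0,.16]
    ctrl.goto(p+up,r); ctrl.set_gripper(.085,35)
    c2=find(c)   # arm may hide it; only a check for a knock
    print('  recheck',c2[0],round(c2[1],4),c2[2])
    ctrl.line_to(p,.15,contact_N=8); st('  at'); ctrl.set_gripper(.0,35); st('  grip')
    ctrl.line_to(p+up,.15); o=st('  lifted')
    if o['finger_gap']<.05: print('lost'); return False
    g=W(*SP[k],.036); rr=Rb(ey,g); ctrl.goto(g+[0,0,.11],rr); o=st('  over')
    if o['finger_gap']<.05: print('lost'); return False
    ctrl.line_to(g+[0,0,.032],.1,contact_N=6); st('  near'); 
    h=ctrl.line_to(g+[0,0,.0],.05,contact_N=5); o=st('  down %s'%h); return o['tool_pos'][2]
def release():
    p=np.array(ctrl.observe()['tool_pos']); ctrl.set_gripper(.085); ctrl.pause(.2); ctrl.line_to(p+[0,0,.13],.15)
E
python3 - <<'E'
from h import *
z=move_spool((.431,.117),2)
if z and z<.042: release(); st('released')
c=W(*SP[2],0); print(find(c[:2],.074))
im,d=ctrl.get_image('side'); save('s3.png',im,(200,150,460,310),3)
E
```

```text
found [0.43087708 0.11713036] 0.0297 523 0.0495
  recheck [0.43623996 0.08893721] 0.0034 4
  at t 23.7 p [0.4316 0.1173 0.0126] F [ 0.6  0.7 -0.8] gap 0.0851
  grip t 24.1 p [0.4315 0.1176 0.013 ] F [-1.6 -0.1  6.3] gap 0.0596
  lifted t 25.3 p [0.4299 0.1168 0.1711] F [-0.7  0.6 -2.2] gap 0.0593
  over t 26.3 p [ 0.6332 -0.0405  0.145 ] F [-1.2  0.1 -1.6] gap 0.0592
  near t 27.3 p [ 0.6347 -0.0423  0.0686] F [-0.4 -0.5 -2.2] gap 0.0593
  down True t 27.9 p [ 0.6332 -0.0412  0.0365] F [-0.4  0.5  4.7] gap 0.0595
released t 29.5 p [ 0.6324 -0.0407  0.1653] F [0.3 1.  1.1] gap 0.085
(array([0., 0.]), 0.0, np.int64(0), np.float64(nan))
  return np.nanmean(a, axis, out=out, keepdims=keepdims)
```

View pics/s3.png

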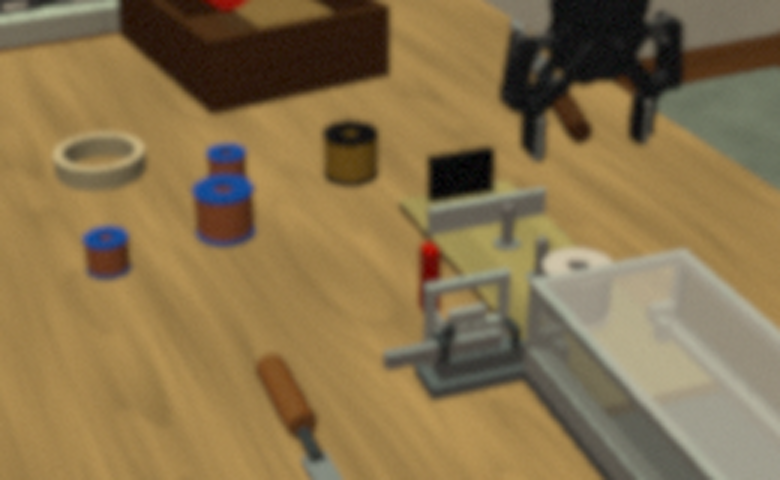

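The white spool stands on the rear spindle, and the tip shows in its bore. Blue (spool_c) is next, onto the middle spindle.

Run:
```python
from h import *
ctrl.goto([.45,.0,.25],Rb(ey,np.array([.45,.0,.25])))
c=W(*SP[2],0); print('a seat',c[:2],find(c[:2],.073))
z=move_spool((.4205,.261),1)
if z and z<.042: release(); st('released')
ctrl.goto([.45,.0,.25],Rb(ey,np.array([.45,.0,.25])))
c=W(*SP[1],0); print('c seat',c[:2],find(c[:2],.072)[0:])
```

```text
a seat [ 0.63404978 -0.04179454] (array([ 0.63290704, -0.0405691 ]), 0.02956542778015137, np.int64(434), np.float64(0.07221759402482952))
found [0.41997412 0.2609631 ] 0.0303 537 0.0497
  recheck [0.42046112 0.26083908] 0.03 518
  at t 33.1 p [0.4208 0.2615 0.0128] F [ 0.6 -0.2 -0.2] gap 0.085
  grip t 33.4 p [0.4209 0.2616 0.013 ] F [0.5 0.1 4.4] gap 0.0582
  lifted t 34.7 p [0.419  0.2603 0.1708] F [-0.3 -0.5 -1.7] gap 0.0577
  over t 35.9 p [0.6374 0.0307 0.1454] F [-0.4 -0.1 -1.7] gap 0.0583
  near t 36.8 p [0.6389 0.028  0.0686] F [ 0.3  0.  -0.9] gap 0.058
  down True t 37.5 p [0.6369 0.0282 0.0348] F [-0.6  0.3  4.5] gap 0.0581
released t 39.1 p [0.6359 0.0283 0.1636] F [ 0.   0.3 -0.6] gap 0.0847
c seat [0.63819005 0.0280847 ] (array([0.6380639 , 0.01301871]), 0.04600266647338867, np.int64(602), np.float64(0.07097770626350963))
```

Run:
```python
from h import *
z=move_spool((.583,.3295),0,tz=.012)
if z and z<.042: release(); st('released')
ctrl.goto([.45,.0,.25],Rb(ey,np.array([.45,.0,.25])))
im,d=ctrl.get_image('top'); P=cloud('top',d); save('t4.png',im,(150,110,550,330),2)
for k in SP:
    c=W(*SP[k],0); r=fitcyl(P,c,.071,rad=.034); print(k,c[:2],r)
    print([tuple(np.round(np.nanmedian(P[(np.abs(P[...,2]-.071)<.01)&(np.hypot(P[...,0]-q[0],P[...,1]-q[1])<.006)],0),4)) for q in [c+ex*.02,c-ex*.02,c+ey*.02,c-ey*.02]])
```

```text
found [0.5828075  0.32898288] 0.0302 513 0.0496
  recheck [0.58344916 0.32927139] 0.0303 510
  at t 42.9 p [0.5839 0.3296 0.0133] F [0.1 0.2 0.4] gap 0.0848
  grip t 43.2 p [0.5838 0.3296 0.0136] F [-1.7 -0.8  5.3] gap 0.0601
  lifted t 44.5 p [0.5818 0.3285 0.1704] F [-0.4  0.5 -1.5] gap 0.0597
  over t 45.4 p [0.6425 0.1013 0.1457] F [ 0.2  1.  -1.1] gap 0.0598
  near t 46.3 p [0.6436 0.098  0.0687] F [ 0.2 -0.1 -2. ] gap 0.0601
  down False t 47.1 p [0.643  0.0979 0.036 ] F [ 0.2  0.5 -1.3] gap 0.0602
released t 48.7 p [0.642  0.0978 0.1647] F [0.6 0.1 0.1] gap 0.0852
0 [0.64282922 0.09793081] (array([0.64253748, 0.09904753]), 0.030074798583984375, np.int64(510), np.float64(0.06896497010245617))
[(np.float64(0.6418), np.float64(0.0786), np.float64(0.0695)), (np.float64(0.6444), np.float64(0.1183), np.float64(0.0682)), (np.float64(0.6632), np.float64(0.0963), np.float64(0.0697)), (np.float64(0.6237), np.float64(0.1006), np.float64(0.0689))]
1 [0.63819005 0.0280847 ] (array([0.63605035, 0.02991124]), 0.029888410568237305, np.int64(455), np.float64(0.07063704883754496))
[(np.float64(0.6366), np.float64(0.0078), np.float64(0.0712)), (np.float64(0.6388), np.float64(0.0476), np.float64(0.0697)), (np.float64(0.6594), np.float64(0.0275), np.float64(0.0711)), (np.float64(0.619), np.float64(0.0301), np.float64(0.0708))]
2 [ 0.63404978 -0.04179454] (array([ 0.63314142, -0.04042631]), 0.029712968826293946, np.int64(428), np.float64(0.07214426306741495))
[(np.float64(0.633), np.float64(-0.0618), np.float64(0.0724)), (np.float64(0.6343), np.float64(-0.021), np.float64(0.0708)), (np.float64(0.6538), np.float64(-0.0434), np.float64(0.0726)), (np.float64(0.6175), np.float64(-0.0393), np.float64(0.073))]
```

View pics/t4.png

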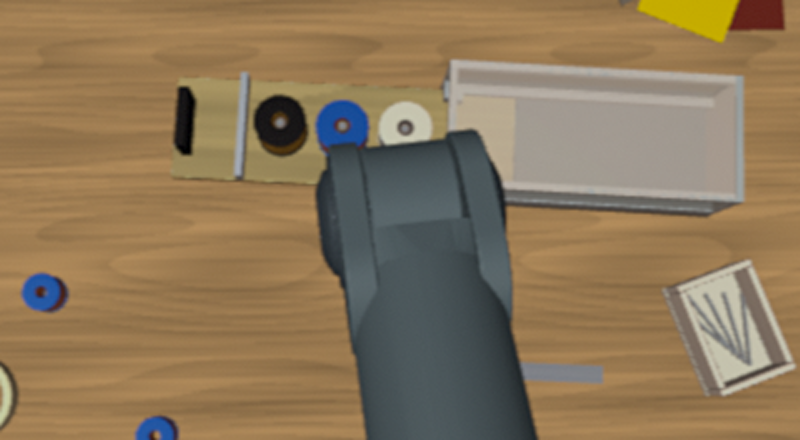

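All three spools are seated. Their tops lie at 69.0, 70.6 and 72.1 mm, matching the deck's sag slope, and all are within 3 mm of the spindle axes. Next I'll grip the handle, level it and push home.

Run:
```python
from h import *
h=W(-.292,0,.034); r=Rb(ex,h)
ctrl.goto(h+[0,0,.15],r); ctrl.set_gripper(.05,45)
print(ctrl.line_to(h,.12,contact_N=6)); st('at')
ctrl.set_gripper(0,45); o=st('grip'); q=np.array(o['tool_pos'])
for dz in(.004,.006,.0075):
    ctrl.line_to(np.r_[q[:2],.034+dz],.02); st('lift %.4f'%dz)
b=W((q-O)@ex,0,.0415)
for i in range(1,6):
    c=ctrl.line_to(b+ex*.04*i,.06,contact_N=12); o=st('push %s'%c)
    if c: break
print('deck x',(np.array(o['tool_pos'])-O)@ex-.017)
```

```text
False
at t 52.8 p [0.6516 0.207  0.0352] F [ 0.2  0.2 -0.3] gap 0.0499
grip t 53.2 p [0.6511 0.2072 0.0349] F [-0.   1.7  2.7] gap 0.0134
lift 0.0040 t 53.5 p [0.6508 0.2069 0.0374] F [ 1.4  0.1 -2.1] gap 0.0133
lift 0.0060 t 53.8 p [0.6507 0.2066 0.0394] F [ 0.9 -0.5 -3.9] gap 0.0133
lift 0.0075 t 54.0 p [0.6506 0.2068 0.041 ] F [ 0.8 -0.4 -4.7] gap 0.0131
push False t 54.9 p [0.6478 0.1652 0.0412] F [-0.3 -1.8 -4.7] gap 0.0132
push False t 55.7 p [0.6452 0.1249 0.0413] F [-0.  -2.5 -3.1] gap 0.0133
push False t 56.5 p [0.6427 0.0848 0.0413] F [ 1.4 -2.4 -2.6] gap 0.0134
push False t 57.3 p [0.6403 0.0455 0.0416] F [ 1.9 -1.7 -0.2] gap 0.0131
push False t 58.1 p [0.6377 0.0065 0.0419] F [0.4 0.9 3.9] gap 0.0133
deck x -0.1084250805529302
```

Run:
```python
from h import *
q=np.array(ctrl.observe()['tool_pos'])
c=ctrl.line_to(np.r_[(q+ex*.028)[:2],.0425],.03,contact_N=8); o=st('home %s'%c); print('deck x',(np.array(o['tool_pos'])-O)@ex-.017)
ctrl.set_gripper(.045); ctrl.pause(.2); st('rel'); p=np.array(ctrl.observe()['tool_pos']); ctrl.line_to(p+[0,0,.13],.2)
ctrl.goto([.42,.2,.25],Rb(ey,np.array([.42,.2,.25])))
print('red',red())
im,d=ctrl.get_image('top'); P=cloud('top',d); save('t5.png',im,(300,110,560,270),3)
hsv=cv2.cvtColor(im,cv2.COLOR_RGB2HSV); z=P[...,2]
m=(z>.06)&(z<.08)&(np.abs((P-O)@ex+.068)<.03)&(np.abs((P-O)@ey)<.05)&(hsv[...,2]<60)
r=cv2.minAreaRect((P[m][:,:2]*1000).astype(np.float32)); print('handle (start 635.1,-17.0)',r)
```

```text
home True t 59.0 p [ 0.6357 -0.0176  0.042 ] F [-0.1 -1.3  2.5] gap 0.0133
deck x -0.08428827187493712
rel t 59.6 p [ 0.6365 -0.0134  0.0423] F [ 0.5  0.9 -0.2] gap 0.0448
red (array([-0.0575, -0.1313,  0.1089]), np.int64(60))
handle (start 635.1,-17.0) ((632.8775024414062, -17.054323196411133), (11.711681365966797, 67.06547546386719), 86.66241455078125)
```

View pics/t5.png

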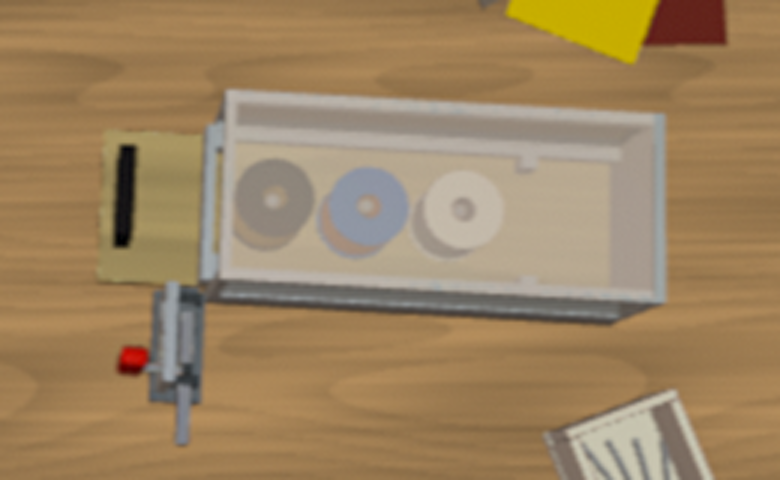

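The deck is home: the handle is at its starting y of -17 mm, the rim is on the stops, and all three spools are inside on their spindles. The lever goes back next.

Run:
```python
from h import *
g=W(-.058,-.130,.073); r=Rb(ey,g)
ctrl.goto(g+[0,0,.12],r); ctrl.set_gripper(.045,30)
print(ctrl.line_to(g,.12,contact_N=6)); ctrl.set_gripper(0,30); st('grip')
ctrl.line_to(g+[0,0,.018],.05); st('lift')
ctrl.line_to(g+[0,0,.018]+ey*.045,.05,contact_N=12); st('shift')
ctrl.line_to(g+[0,0,.001]+ey*.045,.05,contact_N=10); st('down')
ctrl.set_gripper(.045); st('rel'); p=np.array(ctrl.observe()['tool_pos']); ctrl.line_to(p+[0,0,.13],.2)
ctrl.goto([.42,.2,.25],Rb(ey,np.array([.42,.2,.25])))
print('red (start -.058,-.085,.109)',red())
im,d=ctrl.get_image('top'); P=cloud('top',d)
hsv=cv2.cvtColor(im,cv2.COLOR_RGB2HSV); z=P[...,2]
m=(z>.06)&(z<.08)&(np.abs((P-O)@ex+.068)<.03)&(np.abs((P-O)@ey)<.05)&(hsv[...,2]<60)
print('handle (start 635.1,-17.0)',cv2.minAreaRect((P[m][:,:2]*1000).astype(np.float32)))
im2,_=ctrl.get_image('side'); save('s6.png',np.hstack([im2[180:330,320:500],im[120:270,320:500]]),None,2.2)
for t in('tape','burr_box','file'): print(t,[np.round(r['uv'],1) for r in ctrl.mark_of(t,'side')[:1]])
st()
```

```text
False
grip t 65.1 p [ 0.5062 -0.0181  0.0737] F [ 0.9 -0.4  2.4] gap 0.0136
lift t 65.6 p [ 0.5061 -0.0182  0.0914] F [ 3.6  0.5 -3.1] gap 0.0134
shift t 66.6 p [ 0.5509 -0.0211  0.0913] F [ 1.2  2.  -3.1] gap 0.0136
down t 67.0 p [ 0.5508 -0.021   0.0737] F [ 0.4 -1.2  4.8] gap 0.0134
rel t 67.5 p [ 0.5488 -0.0198  0.0722] F [ 0.4  0.2 -0.7] gap 0.0451
red (start -.058,-.085,.109) (array([-0.0574, -0.0864,  0.1086]), np.int64(61))
handle (start 635.1,-17.0) ((633.5208129882812, -16.89897918701172), (11.968866348266602, 67.18163299560547), 86.36203002929688)
tape [array([232.1, 207.5])]
burr_box [array([386.3, 395.5])]
file [array([314.4, 317.1])]
 t 69.6 p [0.4206 0.199  0.2498] F [-0.5  0.4 -0.7] gap 0.0449
```

View pics/s6.png

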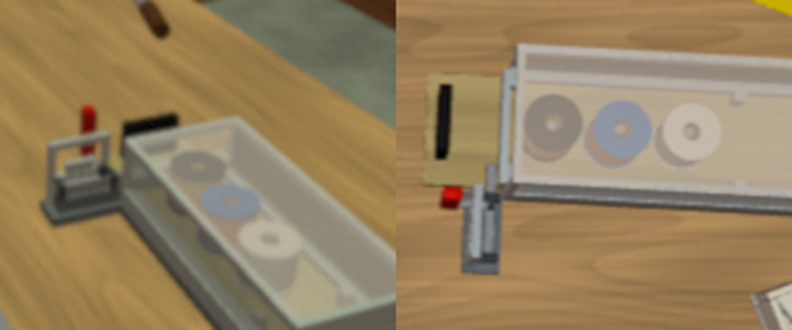

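The lever is back in the locked notch, within 1 mm of its start and at its down height. The bolt bar stands in front of the rim, and the deck is home with the three spools upright. Tape, box and file have not moved, so I'm handing in.

```bash
python3 -c "
from h import *
ctrl.sign_off(); print('handed in')"
```

```text
the job is handed in; nothing more can be done
handed in
```

I carried out every step and handed the job in at about 70 s on the robot's clock; no verdict is reported.

**What I did:**
- I lifted the lever across to the open notch and drew the deck level to its stop, reading x about -309 mm.
- The white spool went on the rear spindle, the large blue one (60 mm; the two 42 mm look-alikes stayed put) on the middle, and the black one on the front.
- I levelled the deck by its handle, pushed it home, and put the lever back in the locked notch.

**Last checks:**
- **Deck:** the arm read x about -84 mm when it met the stops, and the handle's position along the travel (-16.9 mm) matches its start (-17.0 mm). The handle measures about 1.5 mm to one side of where it began, which fits the channel's play.
- **Lever:** it is within 1 mm of its starting place and down.
- **Spools:** I measured them before the push, within 3 mm of the spindle axes and lying along the sagging deck's slope. After the push I checked them only by eye through the clear roof, where they look upright and centred.
- **Tape, box and file:** they match their starting positions to within a few pixels. The box detection differs by 4–5 pixels (about 5 mm); the arm never went near it.
- **Forces:** the wrist force stayed under 7 N at every reading.

I saw no knocked spool and no slackened grip. One check failed: the first reading of the white spool's seat found nothing because the arm was in the way. I repeated it with the arm clear, and it was good.

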